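# Eject the stamped soap bar and stop it on the drain board

## Robot

A 6-joint arm with a two-finger parallel gripper is mounted at the origin on the work surface. World frame = base frame: x ahead of the robot, y to its left, z up, the work surface at z = 0. Lengths are in m, angles in rad, forces in N, time in s.
With the tool pointing down it reaches from about 0.25 to 0.725 m from the base axis. Payload 4 kg.
Tool frame: the origin (TCP) lies at the very end of the fingers, on their centre line; the grasp point (between the pads) lies bot.grasp_offset behind it (bot.grasp_offset is the distance from the TCP to the grasp point, in m); z points along the fingers, y is the direction in which the jaws open and shut (so a half turn about z gives the same grasp; the last joint's range is limited). The gripper opens to 85 mm and grips with 20 to 120 N. Pads are 22 mm wide; open, the fingers measure 114 mm over their backs; the gripper's body (76 mm by 85 mm) begins 54 mm behind the grasp point. The pads swing forward as they close: fully open they stand 13 mm farther back than shut.
Start: joints at [1.226, 0.241, 0.005, 1.335, 0, 1.571], TCP at [0.169, 0.471, 0.231] pointing down, gripper open.
Joint ranges: [-2.72, 2.72], [-1.05, 1.87], [-1.09, 1.28], [-1.99, 2.15], [-1.42, 1.44], [-3.14, 3.14]. Speed limits (rad/s): [2.79, 2.79, 3.14, 3.14, 3.14, 3.14].

## Interface

Orientations are given as a unit quaternion [x, y, z, w].
In Python, from workcell import bot gives the robot as it stands. The module is installed in compiled form; this text tells all that it offers.
- The arm moves only by the shell command python3 -m jog 'ROWS' [OPENING]. ROWS is JSON, a list that holds one entry, the list of rows, each a list of 6 numbers: the shift along the tool's x, y, z in m, then the turn, a rotation vector about the tool's x, y, z in degrees. In form: [[[dx, dy, dz, wx, wy, wz], ...]]. A call has 1 to 12 rows; each row shifts and turns the pose as measured when the row begins, along the tool's axes as they then stand; what a row does not reach is not made up. A row lasts 1/8 s, in which the tool goes at most 62.5 mm and 10.7 degrees, less where a joint would pass 70% of its speed; a pose out of reach is approached as far as the arm can. A call is refused whole if a number of a shift passes 0.0625 or a number of a turn 10.7, either way. A call with a gripper value outside its range is refused whole. OPENING is the finger opening in m, from 0 to 0.0854, set as the call begins (- or left out, the last holds). The fingers move at their own pace and stop on an object; the grip force is fixed at half the most. Time passes only in rows, so rows that do not move let the fingers close. It gives the time, the measured TCP pose, the force and the opening at its end, in the units of the state.
- bot.get_obs(): the state, without advancing time (a new reading comes with each control period).
- bot.camera(name): name is "side" or "top" or "wrist"; returns a dict with "pixels" (480x640x3 uint8, red, green, blue), "fx", "fy", "cx", "cy" (pixels), "rvec" (rotation vector, rad) and "tvec" (3), from world to camera coordinates, as OpenCV has them. Camera axes: x right, y down, z forward; pixel columns grow to the right and rows downward; lengths in m; the calibration is good to about 2 mm. A picture is of the moment at which its call begins. There is no depth.
- bot.job_done(): hands the job in, once; it reports no verdict.
The state is a dict: "clock": time; "joint_pos": joint angles; "joint_vel": joint speeds; "tau": joint torques, N m; "eef_pos": TCP position; "tool_rot": TCP orientation; "ft_force": force on the tool from outside, world axes, zero at the start; "ft_torque": the same for the moment, N m; "grip_width": finger opening in m.
Only numpy, scipy, OpenCV 4.12 (cv2) and the standard library are available. Lean on these libraries where they do the work, as an engineer would, in place of code of your own. Each camera call takes 0.05 s, during which the arm holds its last target. There are 200 camera calls.

## Task

The soap bar in the stamping stand is done: press the ejector lever right down with one fingertip and, still holding it down, trap the slippery bar with your other finger as it pops out and starts down the drain board, before it slides away towards the sheet pan. Touch the bar gently, do not pinch, lift or dent it, and leave everything else on the table where it is. Finish holding: lever still fully down, the bar at rest on the board against your finger.

Things in the scene. Friction and masses are not known exactly. Their poses are not given: they have to be found in the camera images.
- board: Sloping top (20 degrees) of the fixed steel soap-stamping stand: a block 100 x 78 mm whose nest (79 x 55 mm, 10 mm deep) holds the bar, and a drain board running on downhill. Origin: centre of the nest's mouth, level with the block's top, 85 mm above the table. x points up the slope, y sideways to the lever, z square off the board. Guide pins 8 mm thick, 30 high, at x 44.5, y +-26 mm.
- drain_mid (a point): Middle of the aluminium drain board's upper face, 101 mm down the slope from the nest's centre. The face lies in the plane of the block's top (board z = 0), is 102 mm long down the slope and 58 mm wide between raised edges 3 mm thick and 8 mm high. Below its lower end comes the pan.
- pad_top (a point): Centre of the top of the ejector lever's black ribbed thumb pad (32 mm along the slope x 26 mm wide), beside the drain board, 53 mm to the +y side of the board's middle line. At rest it is about 75 mm above the table and 22 mm higher than the drain board's face beside it; fully pressed it has gone down 13 mm, so that a fingertip beside it is 9 mm above that face.
- lever (a joint): Angle of the sprung ejector lever: 0 at rest, 0.26 rad fully down. Push the pad straight down: about 3 N to start, 7 N at the stop; it springs back when let go. It lifts the ejector plate in the nest's floor in proportion, 12 mm in all, so the bar clears the nest's 10 mm walls at about five sixths of the travel and then slides down the board by itself.
- soap_center (a point): Centre of the cream soap bar, 76 mm long (along the slope) x 52 mm wide x 25 mm thick, about 120 g, wet and slippery. At first it lies in the nest with 15 mm of it standing above the mouth.
- pan: Aluminium quarter sheet pan, 240 x 330 mm, rim 24 mm high, below the lower end of the drain board; fixed. Origin: centre of its underside.
- spare_soap: Tan spare soap bar, 76 x 52 x 25 mm, on the table beside the stand; origin at the centre of its underside. To be left alone.
- stamp: Brass soap stamp with a wooden knob, plate 76 x 52 mm, 67 mm high; origin at the centre of its underside. To be left alone.
- carton: Small cardboard soap carton, 85 x 60 x 34 mm; origin at the centre of its underside. To be left alone.
- mallet: Rubber mallet lying down, head 56 mm thick and 85 mm long, handle 260 mm along its x axis; origin under the head. To be left alone.
- tub: White plastic tub with lid, 100 mm across, 165 mm high; origin at the centre of its underside. To be left alone.
- mug: Blue mug, 80 mm across, 90 mm high; origin at the centre of its underside. To be left alone.
- cup: Small steel cup, 66 mm across, 60 mm high; origin at the centre of its underside. To be left alone.
There are look-alikes about, which are no part of the job. Leave any turquoise look-alike of the part that bears soap_center alone.

How it is judged:
On the way, in this order (a step that is already met when the one before it is completed fails the run):
1. the ejector lever is pressed more than half-way (value of joint lever above 0.13 rad).
2. with the lever held fully down, the bar has slid out of the nest and rests against a finger on the drain board (value of joint lever above 0.215 rad and x of soap_center in the frame of board between -0.085 and -0.012 m and contact force between the fingers and soap above 0.03 N and linear speed of soap below 0.03 m/s), for 0.3 s.
At the end, for the whole second after the job is handed in: The lever is held at least 0.215 rad down (0.26 is its stop); the bar is at rest on the board, its centre 12 to 85 mm down the slope from the nest's centre and 6 to 24 mm off the board's plane, and leans on a finger (more than 0.03 N) (value of joint lever above 0.215 rad and x of soap_center in the frame of board between -0.085 and -0.012 m and z of soap_center in the frame of board between 0.006 and 0.024 m and contact force between the fingers and soap above 0.03 N and contact force between soap and pan below 0.02 N and linear speed of soap below 0.02 m/s); the arm keeps its last pose, push and grip.
It fails at once if the bar slid away: its centre passed 95 mm down the slope (x of soap_center in the frame of board below -0.095 m).
It fails at once if the bar was lifted off the board (z of soap_center in the frame of board above 0.035 m).
It fails at once if the bar was squeezed or struck with more than 12 N (contact force between the fingers and soap above 12 N).
It fails at once if a bystander was moved by more than 20 mm (distance of any of spare_soap, stamp, carton, mallet, tub, mug, cup from where it was at the start of the episode above 0.02 m).
It also fails if it takes over 34 s, if anything falls off the work surface, if the arm or the gripper's body presses on something with over 40 N, if the wrist force passes 120 N, or if a joint passes its speed limit or range.

## Working session

There is one attempt and no reset: what is moved stays moved. The work goes in short steps, Python scripts to look and compute and a shell command to move; the robot and the scene stay as the last step left them, time stands still between calls to the robot, and variables do not carry over. Pictures are saved under pics/ and viewed, on a budget of 10 in all, crops included, one or two more only if the job needs it, and the job is handed in when it is done.

```bash
mkdir -p pics; python3 - <<'E'
from workcell import bot
import cv2,json
o=bot.get_obs(); print(o['clock'],o['eef_pos'],o['tool_rot'],o['grip_width'],bot.grasp_offset)
for n in('top','side'):
    c=bot.camera(n); cv2.imwrite(f'pics/{n}0.png',c['pixels'][:,:,::-1]); print(n,c['fx'],c['cx'],c['cy'],c['rvec'],c['tvec'])
E
```

```text
0.0 [0.16880838 0.46996893 0.23041777] [ 1.71567161e-01  9.85171876e-01 -1.02566748e-03 -1.80596008e-04] 0.08558056754662154 0.0187
top 499.08185787378414 323.6842653820067 233.74407722013882 [ 2.19965061 -2.16284723  0.11863227] [0.1523296  0.52308933 1.12465373]
side 449.43003360397694 319.39058432254603 245.62647035959833 [ 2.33586915 -0.23716258  0.11296033] [-0.48312168  0.25411456  0.84637196]
```

View pics/top0.png

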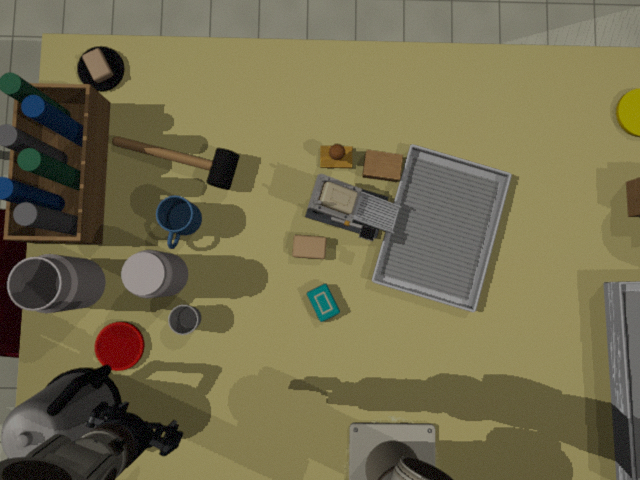

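View pics/side0.png

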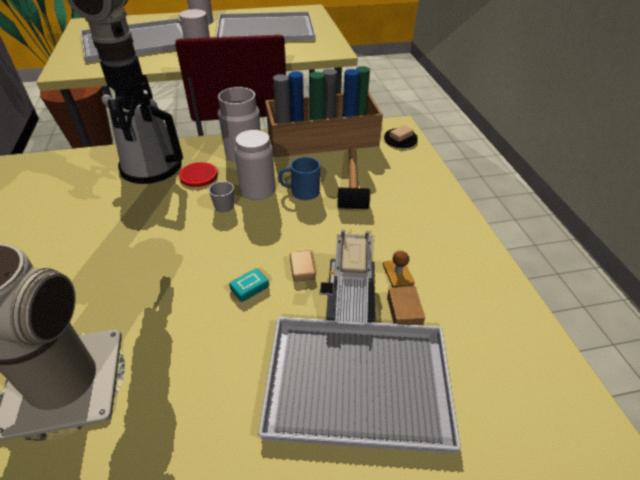

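The top view shows the stand at about (350,205), the drain board running right to (400,215), and the lever on the robot's side near (370,232). In the side view the black pad is at about (327,287). I'll enlarge both.

```bash
python3 - <<'E'
import cv2,numpy as np
a=cv2.imread('pics/top0.png')[165:250,295:415]; b=cv2.imread('pics/side0.png')[225:330,310:390]
a=cv2.resize(a,None,fx=4,fy=4,interpolation=cv2.INTER_CUBIC); b=cv2.resize(b,None,fx=4,fy=4,interpolation=cv2.INTER_CUBIC)
o=np.zeros((420,800,3),np.uint8); o[:340,:480]=a; o[:420,480:800]=b
cv2.imwrite('pics/c1.png',o)
E
```

```text
(no output)
```

View pics/c1.png

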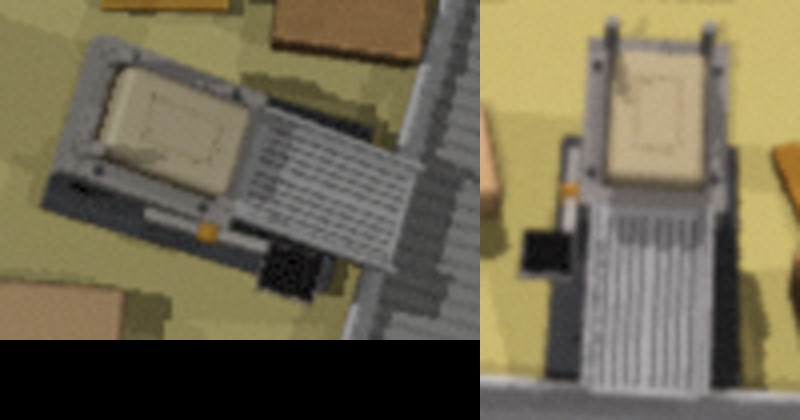

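```bash
cat > h.py <<'E'
import numpy as np,cv2
from scipy.spatial.transform import Rotation as R
from workcell import bot
def cam(n):
    c=bot.camera(n); c['K']=np.array([[c['fx'],0,c['cx']],[0,c['fy'],c['cy']],[0,0,1]]); return c
def ray(c,p):
    M=R.from_rotvec(np.ravel(c['rvec'])).as_matrix(); t=np.ravel(c['tvec'])
    return -M.T@t, M.T@np.linalg.inv(c['K'])@[p[0],p[1],1]
def onz(c,p,z):
    o,d=ray(c,p); return o+d*(z-o[2])/d[2]
def tri(c1,p1,c2,p2):
    o1,d1=ray(c1,p1);o2,d2=ray(c2,p2)
    s=np.linalg.lstsq(np.c_[d1,-d2],o2-o1,rcond=None)[0]
    a=o1+d1*s[0];b=o2+d2*s[1]; return (a+b)/2,np.linalg.norm(a-b)
def proj(c,P): return cv2.projectPoints(np.atleast_2d(P).astype(float),np.ravel(c['rvec']),np.ravel(c['tvec']),c['K'],None)[0][:,0]
E
python3 - <<'E'
from h import *
from scipy.optimize import least_squares
T=cam('top');S=cam('side')
t=lambda x,y:(295+x/4-.4,165+y/4-.4); s=lambda x,y:(310+(x-480)/4-.4,225+y/4-.4)
print('pad',tri(T,t(292,268),S,s(547,253)))
print('soaptop',tri(T,t(177,130),S,s(658,117)), 'expect z',.085+.015*np.cos(.349))
print('drain end',tri(T,t(402,216),S,s(647,390)))
print('block up-left',tri(T,t(98,38),S,s(730,42)))
B=[((0,0,.015),t(177,130),s(658,117)),((-.152,0,0.002),t(402,216),s(647,390)),((.05,-.039,0),t(98,38),s(730,42))]
def pose(q): return R.from_euler('z',q[2]).as_matrix()@R.from_euler('y',-np.radians(20)).as_matrix(),np.array([q[0],q[1],.085])
def f(q):
    M,o=pose(q); r=[]
    for b,p1,p2 in B: r+=[*(proj(T,M@b+o)[0]-p1),*(proj(S,M@b+o)[0]-p2)]
    return np.ravel(r)
q=least_squares(f,[.5,.1,1.5]).x;print(q,np.degrees(q[2]),f(q).round(1))
M,o=pose(q)
p=tri(T,t(292,268),S,s(547,253))[0]; print('pad in board',M.T@(p-o)); print(M@[-.095,.053,.022]+o)
E
```

```text
pad (array([0.5217283 , 0.06521267, 0.0722623 ]), np.float64(0.0011559544828580192))
soaptop (array([0.59540677, 0.1303403 , 0.09183679]), np.float64(0.0013807812745844645)) expect z 0.09909572711367051
drain end (array([ 0.55791291, -0.00167845,  0.03455761]), np.float64(0.0017314177069894655))
block up-left (array([0.64612332, 0.17386879, 0.09734609]), np.float64(0.005151826113236677))
[0.59519116 0.1356973  1.30922789] 75.013232781052 [ 0.  -0.2 -0.9 -2.4  0.6 -0.5 -0.2  0.5  1.6 -1.1 -1.1 -0.4]
pad in board [-0.08618906  0.05273703  0.01781507]
[0.51896307 0.05590007 0.07318132]
```

```bash
cat >> h.py <<'E'
YAW=75.;O=np.array([.595,.1345,.085])
def board(): return R.from_euler('z',YAW,degrees=True).as_matrix()@R.from_euler('y',-20,degrees=True).as_matrix()
def target(b,a=15):
    M=board(); y=M@[np.sin(np.radians(a)),-np.cos(np.radians(a)),0]; z=-M[:,2]
    return M@b+O, np.c_[np.cross(y,z),y,z]
def delta(b,a=15):
    o=bot.get_obs(); p,Rt=target(b,a); Rc=R.from_quat(o['tool_rot']).as_matrix()
    rv=R.from_matrix(Rc.T@Rt).as_rotvec(degrees=True)
    print('tcp board',(board().T@(o['eef_pos']-O)).round(4),'shift mm(tool now)',(Rc.T@(p-o['eef_pos'])*1e3).round(1),'after turn',(Rt.T@(p-o['eef_pos'])*1e3).round(1),'turn',rv.round(2),'F',np.round(o['ft_force'],2),'Fboard',np.round(board().T@o['ft_force'],2),'w',o['grip_width'],'t',o['clock'])
E
python3 -c "
from h import *
delta([-.077,.027,.14]);print(target([-.077,.027,.14]))"
```

```text
tcp board [0.2509 0.4985 0.0638] shift mm(tool now) [-497.6 -293.9   40.9] after turn [-438.8  370.5  -76.2] turn [-16.41  13.7   69.48] F [ 0.06 -0.3   0.73] Fboard [-0.01 -0.13  0.78] w 0.08549051182992021 t 0.2
(array([0.53779982, 0.02534601, 0.19022142]), array([[-0.01507684,  0.99596017,  0.08852133],
       [ 0.94373245, -0.01507684,  0.33036609],
       [ 0.33036609,  0.08852133, -0.93969262]]))
```

```bash
python3 -m jog '[[[-0.0415,-0.0245,0,0,0,0],[-0.0415,-0.0245,0,0,0,0],[-0.0415,-0.0245,0,0,0,0],[-0.0415,-0.0245,0,0,0,0],[-0.0415,-0.0245,0,0,0,0],[-0.0415,-0.0245,0,0,0,0],[-0.0415,-0.0245,0,0,0,0],[-0.0415,-0.0245,0,0,0,0],[-0.0415,-0.0245,0,0,0,0],[-0.0415,-0.0245,0,0,0,0],[-0.0415,-0.0245,0,0,0,0],[0,0,0,0,0,0]]]' 0.040
python3 -m jog '[[[0,0,0,-1.8,1.5,7.7],[0,0,0,-1.8,1.5,7.7],[0,0,0,-1.8,1.5,7.7],[0,0,0,-1.8,1.5,7.7],[0,0,0,-1.8,1.5,7.7],[0,0,0,-1.8,1.5,7.7],[0,0,0,-1.8,1.5,7.7],[0,0,0,-1.8,1.5,7.7],[0,0,0,-1.8,1.5,7.7],[0,0,0,0,0,0]]]'
python3 -c "
from h import *
delta([-.077,.027,.14])"
```

```text
clock: 1.7
eef_pos: [0.5181, 0.0507, 0.2287]
tool_rot: [0.17, 0.985, -0.001, -0.0]
ft_force: [-0.5, 0.3, -0.0]
grip_width: 0.0398
clock: 2.95
eef_pos: [0.5099, 0.0597, 0.2268]
tool_rot: [0.705, 0.687, 0.149, -0.095]
ft_force: [-0.3, 0.1, 0.3]
grip_width: 0.0401
tcp board [-0.0401  0.0628  0.1655] shift mm(tool now) [-44.4  26.5  24.9] after turn [-44.9  25.1  25.5] turn [-0.49 -0.44 -1.54] F [-0.34  0.1   0.31] Fboard [0.11 0.35 0.29] w 0.04006393984937418 t 2.95
```

```bash
python3 -m jog '[[[-0.022,0.013,0.012,-0.25,-0.2,-0.8],[-0.022,0.013,0.012,-0.25,-0.2,-0.8],[0,0,0,0,0,0]]]'
python3 - <<'E'
from h import *
delta([-.077,.027,.14])
ims=[]
W=cam('wrist');T=cam('top')
np.save('W.npy',W,allow_pickle=True)
cv2.imwrite('pics/w1.png',W['pixels'][:,:,::-1])
for b in ([0,0,.015],[-.088,.053,.022],[-.152,0,0],[-.05,.039,0],[-.05,-.039,0]): print(b,proj(W,board()@b+O)[0].round(1))
E
```

```text
clock: 3.32
eef_pos: [0.5377, 0.0275, 0.1915]
tool_rot: [0.692, 0.701, 0.151, -0.087]
ft_force: [-0.7, 0.3, 0.1]
grip_width: 0.0398
tcp board [-0.0747  0.0277  0.1405] shift mm(tool now) [-2.4  0.   0.5] after turn [-2.4  0.1  0.5] turn [-0.09 -0.03  0.72] F [-0.65  0.32  0.12] Fboard [0.17 0.71 0.06] w 0.039766684482486575 t 3.325
[0, 0, 0.015] [398.8 134.1]
[-0.088, 0.053, 0.022] [283.1 243.6]
[-0.152, 0, 0] [332.6 332.2]
[-0.05, 0.039, 0] [319.2 189.9]
[-0.05, -0.039, 0] [425.2 219.8]
```

View pics/w1.png

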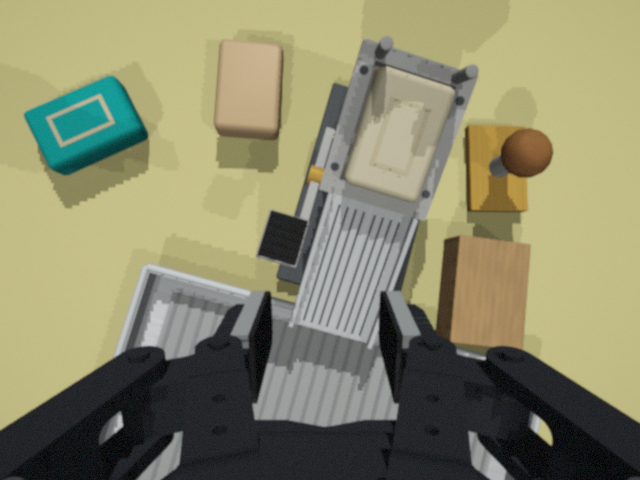

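The wrist view agrees with the board model: the bar's centre is at (400,134) and the drain end at (332,334), both within about 1 mm. The pad centre is at (283,237), so the pad sits at about x = -0.084. Next I'll descend to just above it.

```bash
python3 -m jog '[[[-0.004,0,0.02,0,0,0.7],[0,0,0.03,0,0,0],[0,0,0.03,0,0,0],[0,0,0.015,0,0,0],[0,0,0,0,0,0]]]'
python3 -c "
from h import *
delta([-.0785,.027,.03])"
```

```text
clock: 4.05
eef_pos: [0.5474, 0.0606, 0.1059]
tool_rot: [0.692, 0.7, 0.153, -0.085]
ft_force: [-0.3, 0.6, 0.5]
grip_width: 0.0401
tcp board [-0.0714  0.0268  0.0483] shift mm(tool now) [-6.8 -2.2 18.3] after turn [-6.8 -2.  18.3] turn [ 0.29 -0.1   0.65] F [-0.29  0.62  0.49] Fboard [0.66 0.44 0.28] w 0.04010190976199102 t 4.05
```

```bash
python3 -m jog '[[[-0.0068,-0.002,0.008,0.3,0,0.7],[0,0,0.004,0,0,0],[0,0,0,0,0,0]]]'
python3 - <<'E'
from h import *
delta([-.0785,.027,.03])
for n in('side','top'):
    c=cam(n); cv2.imwrite(f'pics/{n}2.png',c['pixels'][:,:,::-1])
a=cv2.imread('pics/side2.png')[215:335,290:400]; b=cv2.imread('pics/top2.png')[165:255,300:400]
a=cv2.resize(a,(440,480),interpolation=cv2.INTER_CUBIC); b=cv2.resize(b,(360,324),interpolation=cv2.INTER_CUBIC)
o=np.zeros((480,800,3),np.uint8);o[:,:440]=a;o[:324,440:]=b;cv2.imwrite('pics/c2.png',o)
E
```

```text
clock: 4.42
eef_pos: [0.5479, 0.0582, 0.0941]
tool_rot: [0.696, 0.696, 0.152, -0.086]
ft_force: [1.4, -0.0, -0.7]
grip_width: 0.04
tcp board [-0.0776  0.0257  0.0379] shift mm(tool now) [-0.5 -1.5  7.9] after turn [-0.5 -1.5  7.9] turn [ 0.17 -0.08  0.03] F [ 1.44 -0.   -0.67] Fboard [ 0.12 -1.39 -0.76] w 0.03996276824242402 t 4.425
```

View pics/c2.png

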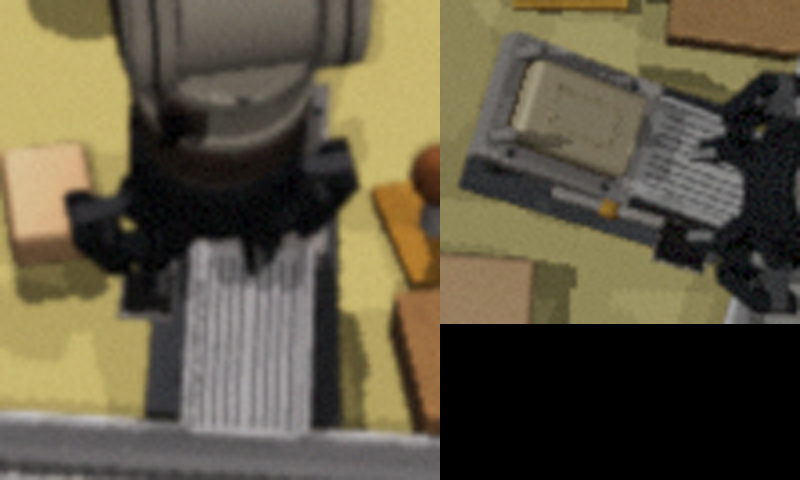

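The pad finger stands over the black pad and the other finger over the middle of the drain board, clear of the bar. I'll go down in small steps and watch the force.

```bash
python3 -m jog '[[[0,-0.001,0.005,0,0,0],[0,0,0.005,0,0,0],[0,0,0,0,0,0]]]' >/dev/null
python3 -c "
from h import *
delta([-.0785,.027,.02])"
python3 -m jog '[[[0,0,0.004,0,0,0],[0,0,0.003,0,0,0],[0,0,0,0,0,0]]]' >/dev/null
python3 -c "
from h import *
delta([-.0785,.027,.02])"
```

```text
tcp board [-0.0779  0.0263  0.0278] shift mm(tool now) [-0.4 -0.8  7.8] after turn [-0.4 -0.8  7.8] turn [ 0.23 -0.08  0.02] F [-0.73  0.3   0.85] Fboard [0.39 0.78 0.76] w 0.039929303603143396 t 4.9
tcp board [-0.0777  0.0259  0.0211] shift mm(tool now) [-0.5 -1.3  1.1] after turn [-0.5 -1.3  1.1] turn [ 0.28 -0.06  0.02] F [-2.25 -1.18  4.37] Fboard [-0.13  1.87  4.7 ] w 0.04010357342993098 t 5.275
```

Contact came at z = 0.021 with 4.7 N, as expected. I'll press on.

```bash
python3 -m jog '[[[0,0,0.004,0,0,0],[0,0,0.004,0,0,0],[0,0,0,0,0,0]]]' >/dev/null
python3 -c "
from h import *
delta([-.0785,.027,.009])"
python3 -m jog '[[[0,0,0.003,0,0,0],[0,0,0.002,0,0,0],[0,0,0,0,0,0],[0,0,0,0,0,0]]]' >/dev/null
python3 -c "
from h import *
delta([-.0785,.027,.009])"
```

```text
tcp board [-0.0779  0.0249  0.0147] shift mm(tool now) [-0.1 -2.2  5.7] after turn [-0.1 -2.2  5.7] turn [0.42 0.01 0.  ] F [-2.46 -0.9   4.83] Fboard [0.24 2.15 5.05] w 0.040079393750349704 t 5.65
tcp board [-0.0784  0.0246  0.0121] shift mm(tool now) [ 0.5 -2.4  3.1] after turn [ 0.5 -2.3  3.1] turn [ 0.5   0.11 -0.08] F [-2.25 -0.9   5.43] Fboard [0.49 1.94 5.6 ] w 0.039921413374867126 t 6.15
```

```bash
python3 -m jog '[[[0,0,0.003,0,0,0],[0,0,0.003,0,0,0],[0,0,0.001,0,0,0]]]' >/dev/null
python3 - <<'E'
from h import *
delta([-.0785,.027,.009])
for n in('side','top'):
    c=cam(n); cv2.imwrite(f'pics/{n}3.png',c['pixels'][:,:,::-1])
a=cv2.imread('pics/side3.png')[215:335,290:400]; b=cv2.imread('pics/top3.png')[165:255,300:400]
a=cv2.resize(a,(440,480),interpolation=cv2.INTER_CUBIC); b=cv2.resize(b,(360,324),interpolation=cv2.INTER_CUBIC)
o=np.zeros((480,800,3),np.uint8);o[:,:440]=a;o[:324,440:]=b;cv2.imwrite('pics/c3.png',o)
delta([-.0785,.027,.009])
E
```

```text
tcp board [-0.0801  0.0245  0.0072] shift mm(tool now) [ 2.1 -2.  -1.9] after turn [ 2.2 -2.  -1.8] turn [ 0.51  0.34 -0.19] F [-2.35 -2.17  6.84] Fboard [-0.2   1.71  7.35] w 0.04005987109821651 t 6.525
tcp board [-0.08    0.0245  0.0072] shift mm(tool now) [ 2.1 -2.  -1.8] after turn [ 2.1 -2.  -1.8] turn [ 0.51  0.34 -0.19] F [-4.28 -3.03  6.17] Fboard [-1.68  3.35  7.18] w 0.039991556463786014 t 6.625
```

View pics/c3.png

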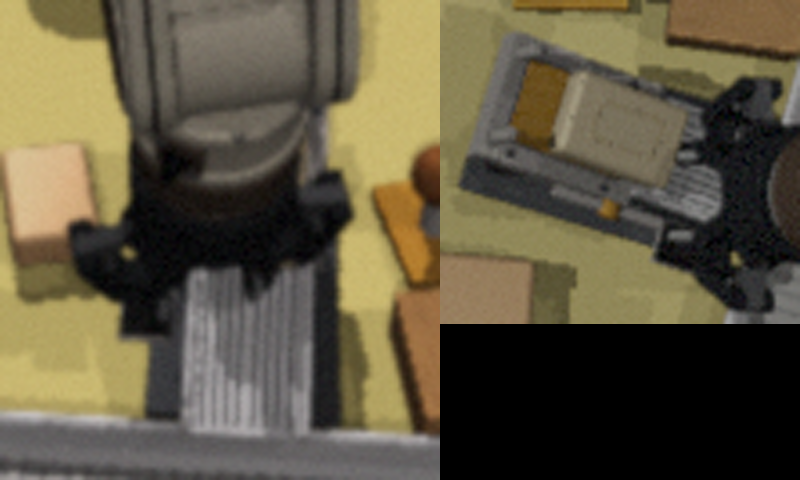

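The bar has slid out, uncovering the orange ejector plate, and is leaning on the finger. I'll press a little more to confirm the stop and check that the bar is at rest.

```bash
python3 -m jog '[[[0,0,0.0015,0,0,0],[0,0,0.001,0,0,0],[0,0,0.001,0,0,0],[0,0,0.001,0,0,0]]]'
cat > chk.py <<'E'
from h import *
delta([-.0785,.027,.009])
c=cam('top'); cv2.imwrite('pics/top4.png',c['pixels'][:,:,::-1])
M=board()
for n in('top3','top4'):
    im=cv2.imread(f'pics/{n}.png'); hsv=cv2.cvtColor(im,cv2.COLOR_BGR2HSV)
    if n=='top3': print('soap hsv',hsv[203,348])
    m=(np.abs(hsv[...,0].astype(int)-hsv[203,348,0])<=6)&(np.abs(hsv[...,1].astype(int)-hsv[203,348,1])<35)&(hsv[...,2]>85); k=np.zeros_like(m);k[175:222,325:380]=1
    m=cv2.morphologyEx((m&k).astype(np.uint8),cv2.MORPH_OPEN,np.ones((3,3)))
    cs=max(cv2.findContours(m,0,1)[0],key=cv2.contourArea); r=cv2.minAreaRect(cs)
    o,d=ray(c,r[0]); nz=M[:,2]; q=o+d*((O+nz*.026-o)@nz/(d@nz)); print(n,r,'soap board',(M.T@(q-O)).round(4))
E
python3 chk.py
```

```text
clock: 7.12
eef_pos: [0.5513, 0.0658, 0.0643]
tool_rot: [0.699, 0.694, 0.152, -0.081]
ft_force: [-4.0, -3.4, 8.3]
grip_width: 0.0401
tcp board [-0.08    0.0245  0.0071] shift mm(tool now) [ 2.1 -2.  -1.9] after turn [ 2.1 -2.  -1.9] turn [ 0.62  0.39 -0.31] F [-3.99 -3.35  8.26] Fboard [-1.19  2.99  9.22] w 0.040138628554891496 t 7.125
soap hsv [ 23  67 121]
top3 ((349.3000183105469, 200.10000610351562), (34.78504943847656, 24.033309936523438), 18.43494987487793) soap board [-0.0197  0.0012  0.026 ]
top4 ((349.5, 200.0), (35.2552490234375, 24.024456024169922), 19.09349250793457) soap board [-0.0201  0.0008  0.026 ]
```

```bash
python3 - <<'E'
from h import *
c=cam('wrist'); cv2.imwrite('pics/w5.png',cv2.resize(c['pixels'][60:420,160:560,::-1],None,fx=1.6,fy=1.6))
delta([-.0785,.027,.009])
E
```

```text
tcp board [-0.0801  0.0244  0.0071] shift mm(tool now) [ 2.2 -2.  -1.9] after turn [ 2.2 -2.1 -1.9] turn [ 0.62  0.39 -0.31] F [-2.42 -2.88  7.85] Fboard [-0.52  1.59  8.54] w 0.039632556758993784 t 7.225
```

View pics/w5.png

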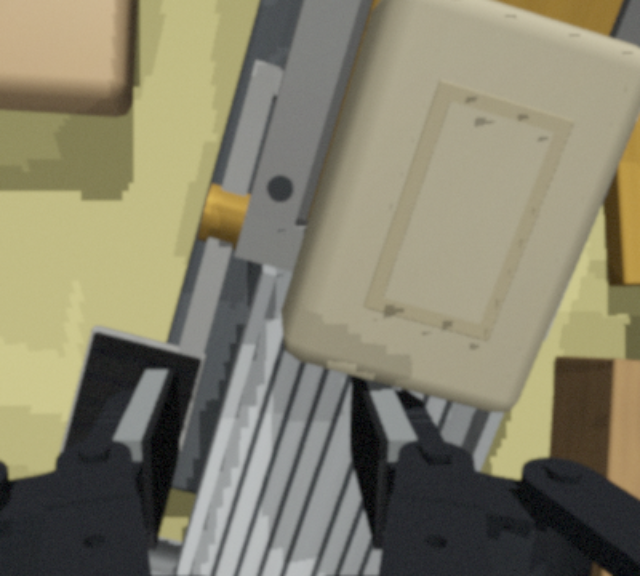

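The bar's lower edge meets the right finger at about (365,375), and the left finger holds the pad down. I'll hold a moment longer, recheck, then hand in.

```bash
python3 -m jog '[[[0,0,0.001,0,0,0],[0,0,0.001,0,0,0],[0,0,0.001,0,0,0],[0,0,0.001,0,0,0],[0,0,0.001,0,0,0],[0,0,0.001,0,0,0]]]' >/dev/null; python3 chk.py && python3 -c "
from workcell import bot
bot.job_done()"
```

```text
tcp board [-0.0801  0.0244  0.0072] shift mm(tool now) [ 2.2 -2.1 -1.9] after turn [ 2.2 -2.1 -1.8] turn [ 0.77  0.47 -0.47] F [-3.91 -3.03  9.95] Fboard [-0.3   2.99 10.7 ] w 0.04017837823430431 t 7.975
soap hsv [ 23  67 121]
top3 ((349.3000183105469, 200.10000610351562), (34.78504943847656, 24.033309936523438), 18.43494987487793) soap board [-0.0197  0.0012  0.026 ]
top4 ((349.45001220703125, 200.14999389648438), (35.10127639770508, 24.033308029174805), 18.43494987487793) soap board [-0.0201  0.0012  0.026 ]
the job is handed in; nothing more can be done
```

I pressed the ejector lever right down with one finger, caught the bar with the other as it slid out, and handed the job in at about 8 s of the 34 s allowed, still holding. No verdict is reported.

- **Lever:** it looks to be on its stop. The fingertip stayed at 7 mm above the board's plane while the push rose from about 7 to 10.7 N. That is about 2 mm lower than the 9 mm you gave, which is within my calibration error. I could not read the lever angle directly.
- **Bar:** its centre is about 20 mm down the slope, within the 12 to 85 mm allowed. It moved less than 0.5 mm between pictures taken over about 1.4 s. It lies flat, and the last wrist picture shows it against the fingertip.
- **Not measured:** I could not read the force between bar and finger on its own, either as the bar arrived or at rest. The contact itself I judged from the picture.
- **Other objects:** nothing else was touched as far as the pictures show. I did not measure their positions again.

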